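# Bring the labelled seed jar to the front of the carousel

## Robot

A 6-joint arm with a two-finger parallel gripper is mounted at the origin on the work surface. World frame = base frame: x ahead of the robot, y to its left, z up, the work surface at z = 0. Lengths are in m, angles in degrees, forces in N, time in s.
With the tool pointing down it reaches from about 0.3 to 0.75 m from the base axis. Payload 8.5 kg.
Tool frame: the origin (TCP) lies at the very end of the fingers, on their centre line; the grasp point (between the pads) lies 19 mm behind it; z points along the fingers, y is the line along which they close (so a half turn about z gives the same grasp; the last joint's range is limited). The gripper opens to 85 mm and grips with 20 to 120 N. Pads are 22 mm wide; open, the fingers measure 114 mm over their backs; the gripper's body (76 mm by 85 mm) begins 54 mm behind the grasp point. The pads swing forward as they close: fully open they stand 13 mm farther back than shut.
Start: joints at [62.321, 21.807, 74.336, -0, 83.858, -12.336], TCP at [0.146, 0.53, 0.231] pointing down, gripper open.
Joint ranges: [-178.18, 178.18], [-50.72, 133.34], [12.68, 142.11], [-81.47, 261.47], [9.98, 163.14], [-165.26, 165.26]. Speed limits (degrees/s): [136.94, 136.94, 180, 180, 180, 180].

## Interface

Orientations are given as a 3x3 rotation matrix whose columns are the frame's x, y, z axes.
In Python, from rig import env, optics, spotter gives the robot as it stands.
- The arm moves only by the shell command python3 -m crank 'ROWS' [FORCE]. ROWS is JSON, one flat list of numbers, 5 for each row, row after row: the finger opening in cm, from 0 to 8.54, then the shift along the tool's x, y, z in cm, then the turn about the tool's z in rad. A call has exactly 8 rows; each row shifts and turns the commanded pose from where the row before left it, along the tool's axes as they then stand; what a row does not reach is not made up. A row lasts 1/12 s, in which the tool goes at most 41.7 mm and 7.16 degrees, less where a joint would pass 70% of its speed; a pose out of reach is approached as far as the arm can. A call is refused whole if a number of a shift passes 4.17 or a number of a turn 0.125, either way. A call with a gripper value outside its range is refused whole. The fingers move at their own pace and stop on an object; FORCE is the grip in N (left out, the last holds). Time passes only in rows, so rows that do not move let the fingers close, or fill a call up. It gives the time, the measured TCP pose, the force, the opening and the grip force at its end, in the units of the state.
- env.observe(): the state, without advancing time (a new reading comes with each control period).
- optics.get_image(name): name is "side" or "top"; returns a dict with "color" (400x640x3 uint8, red, green, blue), "intrinsics" (3x3 intrinsics, pixels), "pose" (4x4, takes a point from camera to world coordinates). Camera axes: x right, y up, looking along -z (the intrinsics and any distortion apply to the point x, -y, -z); pixel columns grow to the right and rows downward; lengths in m; the calibration is good to about 2 mm. A picture is of the moment at which its call begins. There is no depth.
- env.close_job(): hands the job in; it is judged then, once.
Trained networks look in a picture, given as the dict that the camera call returned (one of the last four; its "shot" number tells which), for a name from the list of things; names that differ only in an ending like _2 or _b are one class to them, and where a whole thing is asked for, a point or a joint stands for the part that bears it (a point fixed in the world has none). Each returns a list of dicts, best first, with "score" (0 to 1); they miss things now and then, are a little off and sometimes report something else, mostly with a low value. They report only what shows in the picture. A call takes as long as a camera call. They do not tell look-alikes from the thing itself.
- spotter.look_for(picture, query): "at" ([column, row] as shares, 0 to 1, of the picture: columns of its width, rows of its height, amid what is visible of it).
The state is a dict: "time_s": time; "q": joint angles; "qvel": joint speeds; "joint_efforts": joint torques, N m; "position": TCP position; "tool_rot": TCP orientation; "ft_force": force on the tool from outside, world axes, zero at the start; "wrist_torque": the same for the moment, N m; "grip_width": finger opening in m; "gripper_force": force on a finger pad.
Only numpy, scipy, OpenCV 4.12 (cv2) and the standard library are available. Lean on these libraries where they do the work, as an engineer would, in place of code of your own. Each camera call takes 0.05 s, during which the arm holds its last target. There are 200 camera calls.

## Task

Take the blue-headed bed label out of the rack and slide it fully down into the slot of the wooden block in front of the seed carousel, and let go of it. Then gently turn the carousel until the blue-lidded jar stands at the front, squarely behind the label, and hold it still there: finish with the gripper still closed firmly on the blue-lidded jar. Leave the white label, the clay pot and the feed can alone.

Things in the scene. Friction and masses are not known exactly. Their poses are not given: they have to be found in the camera images.
- blue_label_head (a point): Centre of the blue head (50 mm wide in x, 14 thick in y, 45 high in z, up) of the loose bed label, about 50 g. Below the head is a white flat blade 50 wide, 4 thick (y), 58 long. At the start it stands upright in a rack slot, 35 mm deep, this point 87.5 mm above the bench; pinch the head across y and pull straight up. Front and back are alike: either way round will do.
- blue_label_foot (a point): Middle of the lower edge of the blue label's blade, 77.5 mm below the centre of its head; axes as the head.
- white_label_head (a point): Centre of the head of the white label, same size, in the other slot of the same rack (80 mm from the blue one, end to end). Bystander: leave it alone.
- rack: Fixed light wood rack, 170 (x) x 44 (y) x 45 mm high, origin under its centre. Two slots along its x axis with centres at x = -40 and +40 mm; which label is in which slot varies.
- carousel: Fixed foot of the seed carousel, origin on the bench on the turning axis. Its -x axis points to the front, to a wooden label block (36 mm in x, 80 in y, 45 high) 155 mm from the axis. Turntable: disc of radius 98 mm, top 28 mm above the bench, four fixed jars 90 degrees apart with centres 70 mm from the axis, low centre post (top 84 mm above the bench).
- slot_mouth (a point): Centre of the slot's mouth in the top of the wooden block in front of the carousel, 45 mm above the bench. The slot is vertical, 35 mm deep, 53 mm long along this point's y and 7 mm wide along its x, with the rim chamfered; when the label is home its foot is 35 mm below this point and its head centre 42.5 mm above.
- front_place (a point): Where the blue-lidded jar (its blue_lid point) must come to: fixed point 70 mm from the turning axis towards the label block, 105 mm above the bench.
- blue_lid (a point): Point on the axis of the blue-lidded jar near the lid's lower edge, 105 mm above the bench. The jar is amber glass, 44 mm in diameter, top 128 mm above the bench; its lid is 46 mm in diameter and 26 mm high (102 to 128 mm above the bench). It is fixed to the turntable and goes round with it; the other three jars are alike but white-lidded.
- turntable (a joint): Angle of the turntable, rad, growing anticlockwise seen from above; 0 (or any whole turn) = blue-lidded jar at the front. It turns freely both ways with slight friction (about 0.05 N m, so about 1 N at a jar), has no spring or clicks and stays where it is left. Do not spin it faster than about half a turn a second.
- clay_pot_mid (a point): Half-way up a loose terracotta pot with a seedling, 82 mm in diameter, 72 mm high (110 with the plant). Bystander.
- feed_can_mid (a point): Half-way up a loose green can, 60 mm in diameter, 100 mm high. Bystander.
There are look-alikes about, which are no part of the job. Of the things that look like the part that bears blue_label_head, the smallest one is meant.

How it is judged (in metres and radians):
On the way, in this order (a step that is already met when the one before it is completed fails the run):
1. the blue label stands fully down in the slot in front of the carousel, let go (horizontal distance between blue_label_foot and slot_mouth below 0.006 m and z of blue_label_foot in the frame of slot_mouth below -0.029 m and angle between blue_label_head's own z axis and vertical below 0.15 rad and contact force between the fingers and blue_label below 0.05 N), for 0.2 s.
2. the blue-lidded jar is at the front, at rest and gripped (horizontal distance between blue_lid and front_place below 0.01 m and velocity of joint turntable between -0.05 and 0.05 rad/s and (contact force between the fingers and turntable_c0 above 3 N or contact force between the fingers and turntable_c1 above 3 N)), for 0.2 s.
At the end, for the whole second after the job is handed in: Blue label in the slot of the carousel block (foot within 6 mm of centre, 29+ mm deep, upright within 0.15 rad, fingers off it); blue-lidded jar within 10 mm of the front place, turntable at rest (under 0.05 rad/s), fingers still gripping that jar with over 3 N (all of step 1 and all of step 2); the arm keeps its last pose, push and grip.
It fails at once if the white label was disturbed (over 15 mm) (distance of white_label_head from where it was at the start of the episode above 0.015 m).
It fails at once if the clay pot or the feed can was shoved or tipped (over 20 mm) (distance of any of clay_pot_mid, feed_can_mid from where it was at the start of the episode above 0.02 m).
It fails at once if the carousel was spun roughly (over 3.5 rad/s) (velocity of joint turntable above 3.5 rad/s or velocity of joint turntable below -3.5 rad/s).
It also fails if it takes over 72 s, if anything falls off the work surface, if the arm or the gripper's body presses on something with over 40 N, if the wrist force passes 120 N, or if a joint passes its speed limit or range.

## Working session

There is one attempt and no reset: what is moved stays moved. The work goes in short steps, Python scripts to look and compute and a shell command to move; the robot and the scene stay as the last step left them, time stands still between calls to the robot, and variables do not carry over. Pictures are saved under pics/ and viewed, at most 10 in all, crops included, and the job is handed in when it is done.

```bash
mkdir -p pics
cat > h.py <<'E'
import numpy as np,cv2
from rig import env,optics,spotter
def snap(n,name=None):
    p=optics.get_image(n)
    if name: cv2.imwrite('pics/'+name,p['color'][:,:,::-1])
    return p
def ray(p,u,v):
    K=np.array(p['intrinsics']);T=np.array(p['pose'])
    d=np.linalg.inv(K)@[u,v,1]; d=T[:3,:3]@[d[0],-d[1],-d[2]]
    return T[:3,3],d
def onz(p,u,v,z):
    o,d=ray(p,u,v); return o+d*(z-o[2])/d[2]
def proj(p,X):
    K=np.array(p['intrinsics']);T=np.array(p['pose'])
    c=T[:3,:3].T@(np.array(X)-T[:3,3]); q=K@[c[0],-c[1],-c[2]]; return q[:2]/q[2]
E
python3 - <<'E'
from h import *
np.set_printoptions(precision=4,suppress=True)
ps={n:snap(n,n+'0.png') for n in('top','side')}
for n,p in ps.items():
    print(n,p['pose'],p['intrinsics'],[k for k in p])
    for q,z in(('blue_label_head',.0875),('white_label_head',.0875),('rack',.03),('carousel',.02),('turntable',.03),('blue_lid',.115),('slot_mouth',.045),('clay_pot_mid',.036),('feed_can_mid',.05)):
        for r in spotter.look_for(p,q)[:4]:
            u,v=r['at'][0]*640,r['at'][1]*400
            print(q,round(r['score'],2),np.round([u,v]),onz(p,u,v,z))
print(env.observe())
E
```

```text
top [[ 0.0035  0.9755 -0.2199  0.2523]
 [-1.      0.0024 -0.0051  0.0033]
 [-0.0044  0.2199  0.9755  1.2316]
 [ 0.      0.      0.      1.    ]] [[418.5966   0.     316.7374]
 [  0.     418.5966 199.2544]
 [  0.       0.       1.    ]] ['color', 'intrinsics', 'pose', 'shot']
blue_label_head 0.71 [431. 230.] [ 0.4234 -0.3058  0.0875]
blue_label_head 0.69 [470. 241.] [ 0.3943 -0.4091  0.0875]
blue_label_head 0.6 [419. 270.] [ 0.3158 -0.2677  0.0875]
white_label_head 0.73 [430. 202.] [ 0.5025 -0.3064  0.0875]
carousel 0.83 [324. 174.] [ 0.6033 -0.0127  0.02  ]
turntable 0.88 [318. 170.] [0.614  0.0064 0.03  ]
blue_lid 0.8 [319. 172.] [0.5826 0.0028 0.115 ]
blue_lid 0.64 [323. 174.] [ 0.5763 -0.0091  0.115 ]
slot_mouth 0.86 [325. 176.] [ 0.5889 -0.0137  0.045 ]
slot_mouth 0.57 [422. 220.] [ 0.4598 -0.2919  0.045 ]
clay_pot_mid 0.86 [183. 226.] [0.4407 0.3949 0.036 ]
feed_can_mid 0.84 [200. 166.] [0.6177 0.3541 0.05  ]
side [[ 0.9652  0.1147 -0.2349  0.2219]
 [-0.2604  0.503  -0.8241 -0.8919]
 [ 0.0236  0.8566  0.5154  0.6622]
 [ 0.      0.      0.      1.    ]] [[460.9434   0.     317.95
[... 674 characters left out ...]
0.4501 0.3971 0.036 ]
feed_can_mid 0.84 [336. 151.] [0.6252 0.3358 0.05  ]
feed_can_mid 0.7 [364. 218.] [ 0.5842 -0.0325  0.05  ]
{'time_s': 1.0, 'q': array([ 62.3209,  21.8074,  74.3349,  -0.0004,  83.8563, -12.3385]), 'qvel': array([ 0.016 , -0.0609, -0.0974,  0.0372, -0.0422,  0.0059]), 'joint_efforts': array([ -0.0003, -44.8326, -23.1463,  -0.0002,   0.0004,  -0.    ]), 'position': array([0.1455, 0.5304, 0.2313]), 'tool_rot': array([[-0.9644,  0.2646,  0.    ],
       [ 0.2646,  0.9644,  0.    ],
       [-0.    ,  0.    , -1.    ]]), 'ft_force': array([ 0.8212,  0.4799, -0.3821]), 'wrist_torque': array([ 0.0269,  0.0027, -0.0284]), 'gripper_force': 0.0, 'grip_width': 0.08525277546800068}
```

Run:
```python
import cv2
a=cv2.imread('pics/top0.png')[130:300,260:500];b=cv2.imread('pics/side0.png')[150:370,230:470]
cv2.imwrite('pics/topc.png',cv2.resize(a,(800,567),interpolation=cv2.INTER_CUBIC))
cv2.imwrite('pics/sidec.png',cv2.resize(b,(654,600),interpolation=cv2.INTER_CUBIC))
```

```text
(no output)
```

View pics/topc.png

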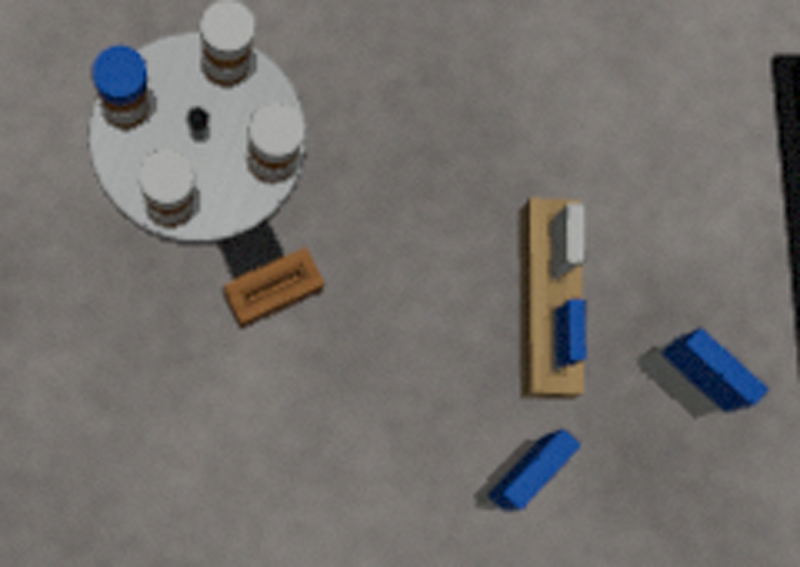

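View pics/sidec.png

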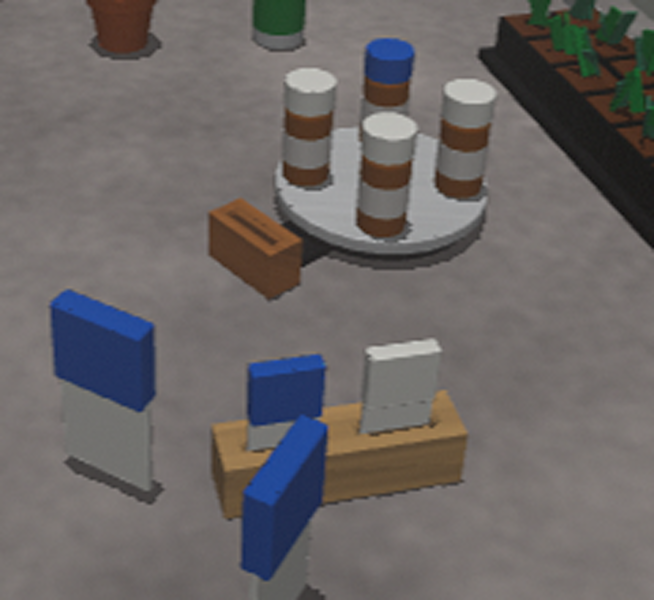

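The top crop shows the blue rack label at about (571,330) with the white one behind it. The block's slot is at (275,287) and the blue-lidded jar at (120,75). The two larger blue labels, at (535,470) and (715,370), are decoys. Next I fit silhouettes for sub-pixel poses.

```bash
cat >> h.py <<'E'
from scipy.optimize import minimize
S=4
def box(x,y,yaw,sx,sy,z0,z1):
    c,s=np.cos(yaw),np.sin(yaw)
    return [(x+c*a-s*b,y+s*a+c*b,z) for a in(-sx/2,sx/2) for b in(-sy/2,sy/2) for z in(z0,z1)]
def hull(p,pts): return cv2.convexHull(np.array([proj(p,X) for X in pts],np.float32))[:,0]
def mask(p,fn,x0,y0,x1,y1):
    im=cv2.resize(p['color'][y0:y1,x0:x1],None,fx=S,fy=S,interpolation=cv2.INTER_CUBIC)
    m=fn(cv2.cvtColor(im,cv2.COLOR_RGB2HSV)).astype(np.uint8)
    n,l,st,_=cv2.connectedComponentsWithStats(m)
    m=(l==1+np.argmax(st[1:,4])).astype(np.uint8)
    cs,_=cv2.findContours(m,cv2.RETR_EXTERNAL,cv2.CHAIN_APPROX_NONE)
    return cv2.drawContours(m,cs,-1,1,-1)
def rend(p,pts,shape,x0,y0):
    h=(hull(p,pts)-[x0,y0]+.5)*S-.5
    m=np.zeros(shape,np.uint8); cv2.fillConvexPoly(m,np.round(h*16).astype(np.int32),1,shift=4); return m
def fit(items,model,x0,step):
    # items: list (picture,mask,x0,y0)
    def cost(q): return sum((rend(p,model(q),m.shape,a,b)!=m).sum()/m.sum() for p,m,a,b in items)
    sim=[np.array(x0)]+[np.array(x0)+np.eye(len(x0))[i]*step[i] for i in range(len(x0))]
    r=minimize(cost,x0,method='Nelder-Mead',options=dict(initial_simplex=sim,xatol=1e-5,fatol=1e-5)); return r.x,r.fun
E
python3 - <<'E'
from h import *
np.set_printoptions(precision=4,suppress=True)
t,s=snap('top'),snap('side')
sat=lambda h:(h[...,1]>95)&(h[...,0]<25)
blue=lambda h:(h[...,1]>110)&(abs(h[...,0].astype(int)-112)<15)
def it(p,fn,x0,y0,x1,y1): return (p,mask(p,fn,x0,y0,x1,y1),x0,y0)
T=it(t,sat,322,200,362,232);D=it(s,sat,300,220,345,264)
for I in([T],[D],[T,D]): print('block',fit(I,lambda q:box(*q,.036,.08,0,.045),[.46,-.06,.5],[.02,.02,.1]))
L=it(t,blue,424,216,438,243);M=it(s,blue,318,278,352,308)
for I in([L],[M],[L,M]): print('label',fit(I,lambda q:box(*q,.05,.014,.065,.110),[.42,-.305,0.0],[.01,.01,.1]))
R=it(t,sat,412,184,440,255)
print('rack',fit([R],lambda q:box(*q,.17,.044,0,.045),[.46,-.305,0],[.01,.01,.1]), R[1].mean())
# lid tops
def cyl(q,z0,z1,r): return [(q[0]+r*np.cos(a),q[1]+r*np.sin(a),z) for a in np.linspace(0,6.28,40) for z in(z0,z1)]
J=it(t,blue,283,138,310,165);JS=it(s,blue,360,160,385,185)
for I in([J],[JS],[J,JS]): print('lid',fit(I,lambda q:cyl(q,.102,.128,.023),[.66,.06],[.01,.01]))
for i in(T,D,L,M,R,J,JS): print(i[1].shape,i[1].sum()/16)
cv2.imwrite('pics/m.png',np.hstack([cv2.resize(i[1]*255,(200,200)) for i in (T,D,L,R)]))
E
```

```text
block (array([ 0.4764, -0.063 ,  0.4355]), np.float64(0.07074056529291016))
block (array([ 0.4739, -0.061 ,  0.4136]), np.float64(0.039223067078220285))
block (array([ 0.4749, -0.0619,  0.4466]), np.float64(0.13956955626866124))
label (array([ 0.4263, -0.3048, -0.0536]), np.float64(0.1878233187425388))
label (array([ 0.4263, -0.3051, -0.0345]), np.float64(0.17584983190138215))
label (array([ 0.4255, -0.3041, -0.0521]), np.float64(0.37480696195993013))
rack (array([ 0.4686, -0.3061, -0.0481]), np.float64(0.7346179528760851)) 0.32957117706237427
lid (array([0.6404, 0.0694]), np.float64(0.14632784138508798))
lid (array([0.6392, 0.0735]), np.float64(0.16382765531062124))
lid (array([0.6389, 0.0694]), np.float64(0.3172270259592069))
(128, 160) 395.8125
(176, 180) 830.1875
(108, 56) 157.0625
(120, 136) 669.25
(284, 112) 655.1875
(108, 108) 223.8125
(100, 100) 249.5
```

```bash
cat >> h.py <<'E'
def plan(x,y,z,phi=None):
    "remaining shift in tool axes (cm) and turn (rad)"
    o=env.observe();R=np.array(o['tool_rot']);P=np.array(o['position'])
    d=R.T@(np.array([x,y,z])-P)*100
    f=np.arctan2(R[1,1],R[0,1]); w=0 if phi is None else -((np.radians(phi)-f+np.pi)%(2*np.pi)-np.pi)
    print('t',round(o['time_s'],2),'P',P.round(4),'phi',np.degrees(f).round(2),'tilt',R[2].round(3),'shift cm',d.round(2),'turn',round(w,3),'q6',round(o['q'][5],1),'F',np.round(o['ft_force'],1),'w',round(o['grip_width'],4),'gf',round(o['gripper_force'],1))
E
python3 -m crank '[4,-2.24,-2.17,0,0,4,-2.24,-2.17,0,0,4,-2.24,-2.17,0,0,4,-2.24,-2.17,0,0,4,-2.24,-2.17,0,0,4,-2.24,-2.17,0,0,4,-2.24,-2.17,0,0,4,-2.24,-2.17,0,0]' 30
python3 -m crank '[4,-2.24,-2.17,0,0,4,-2.24,-2.17,0,0,4,-2.24,-2.17,0,0,4,-2.24,-2.17,0,0,4,-2.24,-2.17,0,0,4,-2.24,-2.17,0,0,4,-2.24,-2.17,0,0,4,-2.24,-2.17,0,0]'
python3 -c "
from h import *
plan(.4260,-.305,.16,87.2)"
```

```text
time_s: 1.77
position: [0.2728, 0.3142, 0.2315]
tool_rot: [[-0.964, 0.264, 0.0], [0.264, 0.964, 0.0], [-0.0, 0.0, -1.0]]
ft_force: [1.1, 0.3, 0.0]
grip_width: 0.0402
gripper_force: 0.0
time_s: 2.43
position: [0.3998, 0.0992, 0.2315]
tool_rot: [[-0.964, 0.265, 0.001], [0.265, 0.964, 0.0], [-0.001, 0.0, -1.0]]
ft_force: [0.5, -0.3, -0.2]
grip_width: 0.0398
gripper_force: 0.0
t 2.43 P [0.3998 0.0992 0.2315] phi 74.64 tilt [-0.001  0.    -1.   ] shift cm [-13.23 -38.28   7.15] turn -0.219 q6 -77.3 F [ 0.5 -0.3 -0.2] w 0.0398 gf 0.0
```

```bash
python3 -m crank '[4,-0.95,-2.74,0.5,0,4,-0.95,-2.74,0.5,0,4,-0.95,-2.74,0.5,0,4,-0.95,-2.74,0.5,0,4,-0.95,-2.74,0.5,0,4,-0.95,-2.74,0.5,0,4,-0.95,-2.74,0.5,0,4,-0.95,-2.74,0.5,0]'
python3 -m crank '[4,-0.95,-2.74,0.5,0,4,-0.95,-2.74,0.5,0,4,-0.95,-2.74,0.5,0,4,-0.95,-2.74,0.5,0,4,-0.95,-2.74,0.5,0,4,-0.95,-2.74,0.5,0,4,0,0,0,-0.11,4,0,0,0,-0.109]'
python3 - <<'E'
from h import *
plan(.4260,-.305,.068,87.2)
s=snap('side','side1.png');cv2.imwrite('pics/side1c.png',cv2.resize(s['color'][200:380,230:450,::-1],(733,600),interpolation=cv2.INTER_CUBIC))
E
```

```text
time_s: 3.1
position: [0.4144, -0.1323, 0.1912]
tool_rot: [[-0.964, 0.265, 0.0], [0.265, 0.964, -0.0], [-0.0, -0.0, -1.0]]
ft_force: [0.8, 0.7, 0.6]
grip_width: 0.04
gripper_force: 0.0
time_s: 3.77
position: [0.4258, -0.3059, 0.1607]
tool_rot: [[-0.999, 0.046, -0.001], [0.046, 0.999, 0.001], [0.001, 0.001, -1.0]]
ft_force: [-0.0, 0.2, 0.4]
grip_width: 0.0403
gripper_force: 0.0
t 3.77 P [ 0.4258 -0.3059  0.1607] phi 87.37 tilt [ 0.001  0.001 -1.   ] shift cm [-0.02  0.08  9.27] turn 0.003 q6 -136.0 F [-0.   0.2  0.4] w 0.0403 gf 0.0
```

View pics/side1c.png

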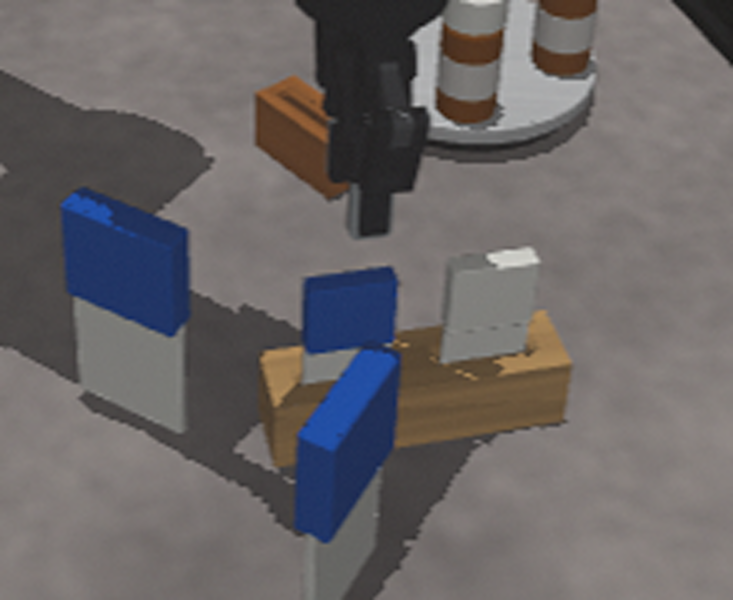

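The side view shows the gripper at (370,230), directly above the blue label head at (350,310) and clear of the near decoy. I descend and pinch.

```bash
python3 -m crank '[4,0,0.08,1.16,0,4,0,0,1.16,0,4,0,0,1.16,0,4,0,0,1.16,0,4,0,0,1.16,0,4,0,0,1.16,0,4,0,0,1.16,0,4,0,0,1.16,0]'
python3 -m crank '[0,0,0,0,0,0,0,0,0,0,0,0,0,0,0,0,0,0,0,0,0,0,0,0,0,0,0,0,0,0,0,0,0,0,0,0,0,0,0,0]' 40
python3 - <<'E'
from h import *
plan(.426,-.305,.15,87.2)
E
```

```text
time_s: 4.48
position: [0.4262, -0.3034, 0.0682]
tool_rot: [[-0.999, 0.051, 0.0], [0.051, 0.999, -0.0], [-0.0, -0.0, -1.0]]
ft_force: [-0.1, -0.3, -0.2]
grip_width: 0.0399
gripper_force: 0.0
time_s: 5.15
position: [0.4262, -0.3037, 0.0688]
tool_rot: [[-0.999, 0.049, 0.0], [0.049, 0.999, -0.0], [-0.0, -0.0, -1.0]]
ft_force: [0.3, -0.6, 1.0]
grip_width: 0.0135
gripper_force: 42.5
t 5.15 P [ 0.4262 -0.3037  0.0688] phi 87.2 tilt [-0. -0. -1.] shift cm [ 0.01 -0.14 -8.12] turn -0.0 q6 -135.6 F [ 0.3 -0.6  1. ] w 0.0135 gf 42.5
```

```bash
python3 -m crank '[0,0,0,-0.5,0,0,0,0,-1.2,0,0,0,0,-1.2,0,0,0,0,-1.2,0,0,0,0,-1.2,0,0,0,0,-1.2,0,0,0,0,-1.2,0,0,0,0,-1.2,0]'
python3 - <<'E'
from h import *
plan(.475,-.062,.15,24.6)
E
```

```text
time_s: 5.82
position: [0.426, -0.3035, 0.1585]
tool_rot: [[-0.999, 0.049, 0.0], [0.049, 0.999, -0.0], [-0.0, -0.0, -1.0]]
ft_force: [-0.4, 0.0, 0.2]
grip_width: 0.0132
gripper_force: 42.3
t 5.82 P [ 0.426  -0.3035  0.1585] phi 87.2 tilt [-0. -0. -1.] shift cm [-3.72 24.36  0.85] turn 1.093 q6 -135.7 F [-0.4  0.   0.2] w 0.0132 gf 42.3
```

```bash
python3 -m crank '[0,-0.26,1.74,0,0,0,-0.27,1.74,0,0,0,-0.26,1.74,0,0,0,-0.27,1.74,0,0,0,-0.26,1.74,0,0,0,-0.27,1.74,0,0,0,-0.26,1.74,0,0,0,-0.27,1.74,0,0]'
python3 -m crank '[0,-0.26,1.74,0,0,0,-0.27,1.74,0,0,0,-0.26,1.74,0,0,0,-0.27,1.74,0,0,0,-0.26,1.74,0,0,0,-0.27,1.74,0,0,0,0,0,0,0.109,0,0,0,0,0.109]'
python3 -m crank '[0,0,0,0,0.109,0,0,0,0,0.109,0,0,0,0,0.109,0,0,0,0,0.109,0,0,0,0,0.109,0,0,0,0,0.109,0,0,0,0,0.109,0,0,0,0,0.112]'
python3 - <<'E'
from h import *
plan(.475,-.062,.15,24.6)
t=snap('top');s=snap('side')
a=cv2.resize(t['color'][150:250,290:390,::-1],(400,400),interpolation=cv2.INTER_CUBIC)
b=cv2.resize(s['color'][160:270,280:390,::-1],(400,400),interpolation=cv2.INTER_CUBIC)
cv2.imwrite('pics/at.png',np.hstack([a,b]))
E
```

```text
time_s: 6.48
position: [0.4541, -0.1647, 0.1579]
tool_rot: [[-0.999, 0.049, 0.0], [0.049, 0.999, -0.0], [-0.0, -0.0, -1.0]]
ft_force: [-1.2, -0.1, 0.2]
grip_width: 0.0135
gripper_force: 42.3
time_s: 7.15
position: [0.475, -0.0612, 0.1579]
tool_rot: [[-0.964, 0.267, 0.0], [0.267, 0.964, -0.0], [-0.0, -0.0, -1.0]]
ft_force: [0.0, 0.3, -1.1]
grip_width: 0.0137
gripper_force: 42.2
time_s: 7.82
position: [0.475, -0.0621, 0.1579]
tool_rot: [[-0.411, 0.912, 0.0], [0.912, 0.411, -0.0], [-0.0, 0.0, -1.0]]
ft_force: [0.4, 0.7, -0.7]
grip_width: 0.0137
gripper_force: 42.2
t 7.82 P [ 0.475  -0.0621  0.1579] phi 24.26 tilt [-0.  0. -1.] shift cm [0.01 0.01 0.79] turn -0.006 q6 -45.9 F [ 0.4  0.7 -0.7] w 0.0137 gf 42.2
```

View pics/at.png

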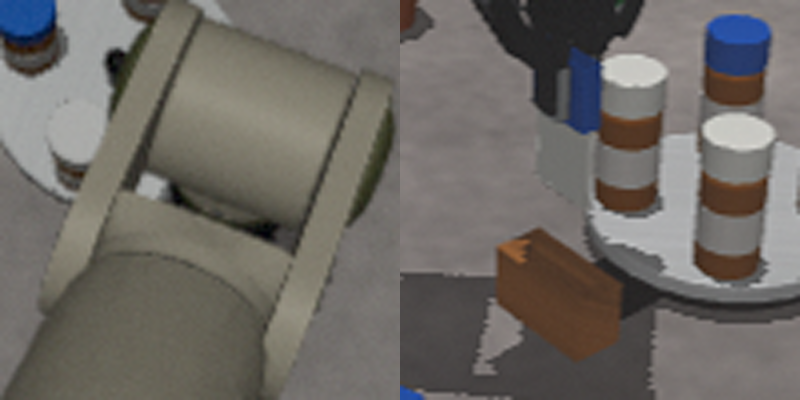

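The label hangs upright in the grip above the block. The arm hides the slot in the top view, but the side view shows the block at about (560,290). Before inserting, I tighten the slot estimate using the first pictures.

Run:
```python
from h import *
np.set_printoptions(precision=4,suppress=True)
t,s=snap('top'),snap('side')
for p,n in((t,'top'),(s,'side')): p['color']=cv2.imread(f'pics/{n}0.png')[:,:,::-1].copy()
def it(p,fn,x0,y0,x1,y1): return (p,mask(p,fn,x0,y0,x1,y1),x0,y0)
for th in(70,90,110,130):
    sat=lambda h:(h[...,1]>th)&(h[...,0]<25)
    for nm,I in(('T',it(t,sat,322,200,362,232)),('S',it(s,sat,300,220,345,264))):
        print(th,nm,*fit([I],lambda q:box(*q,.036,.08,0,.045),[.475,-.062,.43],[.01,.01,.1]))
# slot itself: dark blob on the top face
for nm,p in(('T',t),('S',s)):
    M=cv2.getPerspectiveTransform(np.float32([[0,0],[400,0],[400,180],[0,180]]),np.float32([proj(p,(.475-.43e0*0+a*np.cos(.43)-b*np.sin(.43),-.062+a*np.sin(.43)+b*np.cos(.43),.045)) for a,b in((-.025,-.05),(-.025,.05),(.025,.05),(.025,-.05))]))
    w=cv2.warpPerspective(p['color'],M.astype(float),(400,180),flags=cv2.INTER_CUBIC|cv2.WARP_INVERSE_MAP)
    cv2.imwrite(f'pics/rect{nm}.png',w[:,:,::-1])
cv2.imwrite('pics/rect.png',np.vstack([cv2.imread('pics/rectT.png'),cv2.imread('pics/rectS.png')]))
```

```text
70 T [ 0.4761 -0.0629  0.4424] 0.0455707625206798
70 S [ 0.4739 -0.0616  0.4342] 0.01801079189149774
90 T [ 0.4762 -0.0636  0.4359] 0.060648581228562516
90 S [ 0.474  -0.0612  0.4191] 0.035265989240884636
110 T [ 0.4757 -0.0629  0.4347] 0.09008718114304165
110 S [ 0.4739 -0.0615  0.3925] 0.05924899969221299
130 T [ 0.4755 -0.0627  0.4672] 0.1325910931174089
130 S [ 0.4906  0.0155 -0.2872] 0.7907547169811321
```

View pics/rect.png

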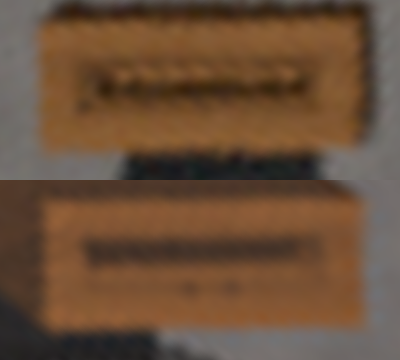

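```bash
python3 -m crank '[0,0.06,0,0.6,-0.009,0,0,0,0.6,0,0,0,0,0.6,0,0,0,0,0.6,0,0,0,0,0.6,0,0,0,0,0.6,0,0,0,0,0.6,0,0,0,0,0.6,0]'
python3 - <<'E'
from h import *
plan(.4745,-.0615,.0705,24.8)
s=snap('side','side2.png')
im=cv2.resize(s['color'][170:270,280:380,::-1],(600,600),interpolation=cv2.INTER_CUBIC)
o=env.observe();P=o['position'];R=np.array(o['tool_rot'])
# predicted foot corners of the label in the hand (red), slot outline (green)
f=P-np.array([0,0,.0585])
for a in(-.025,.025):
    for b in(-.002,.002):
        u=proj(s,f+R[:,0]*a+R[:,1]*b); cv2.circle(im,tuple(np.int32(((u-[280,170])+.5)*6)),3,(0,0,255),-1)
c=box(.4745,-.0615,.433,.007,.053,.045,.045)
for X in c: cv2.circle(im,tuple(np.int32((proj(s,X)-[280,170]+.5)*6)),3,(0,255,0),-1)
cv2.imwrite('pics/near.png',im)
E
```

```text
time_s: 8.68
position: [0.4747, -0.0616, 0.1089]
tool_rot: [[-0.424, 0.906, -0.0], [0.906, 0.424, 0.0], [0.0, -0.0, -1.0]]
ft_force: [-0.1, 0.0, -1.0]
grip_width: 0.0136
gripper_force: 42.2
t 8.68 P [ 0.4747 -0.0616  0.1089] phi 25.1 tilt [ 0. -0. -1.] shift cm [ 0.02 -0.02  3.84] turn 0.005 q6 -46.7 F [-0.1  0.  -1. ] w 0.0136 gf 42.2
```

View pics/near.png

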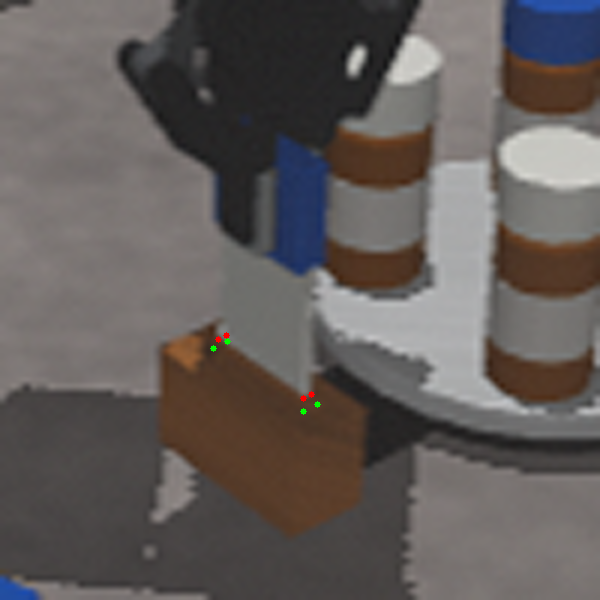

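The foot corners at about (219,325) and (310,392) sit right over the predicted slot mouth, within about 1–2 mm. I descend gently and watch the force.

```bash
python3 -m crank '[0,0.02,-0.02,0.2,0.005,0,0,0,0.2,0,0,0,0,0.2,0,0,0,0,0.1,0,0,0,0,0.1,0,0,0,0,0.1,0,0,0,0,0.1,0,0,0,0,0.1,0]'
python3 -c "
from h import *
plan(.4745,-.0615,.0705,24.8)"
```

```text
time_s: 9.4
position: [0.4745, -0.0615, 0.0985]
tool_rot: [[-0.42, 0.908, 0.0], [0.908, 0.42, -0.0], [-0.0, 0.0, -1.0]]
ft_force: [-0.7, 0.2, -0.7]
grip_width: 0.0135
gripper_force: 42.2
t 9.4 P [ 0.4745 -0.0615  0.0985] phi 24.81 tilt [-0.  0. -1.] shift cm [-0.  -0.   2.8] turn 0.0 q6 -46.4 F [-0.7  0.2 -0.7] w 0.0135 gf 42.2
```

```bash
python3 -m crank '[0,0,0,0.2,0,0,0,0,0.2,0,0,0,0,0.2,0,0,0,0,0.2,0,0,0,0,0.2,0,0,0,0,0.2,0,0,0,0,0.2,0,0,0,0,0.2,0]'
python3 -c "
from h import *
plan(.4745,-.0615,.0690,24.8)"
```

```text
time_s: 10.07
position: [0.4745, -0.0614, 0.0823]
tool_rot: [[-0.42, 0.908, -0.0], [0.908, 0.42, 0.0], [0.0, -0.0, -1.0]]
ft_force: [1.0, 0.8, -0.9]
grip_width: 0.0134
gripper_force: 42.2
t 10.07 P [ 0.4745 -0.0614  0.0823] phi 24.81 tilt [ 0. -0. -1.] shift cm [-0.   -0.    1.33] turn 0.0 q6 -46.4 F [ 1.   0.8 -0.9] w 0.0134 gf 42.2
```

```bash
python3 -m crank '[0,0,0,0.2,0,0,0,0,0.2,0,0,0,0,0.2,0,0,0,0,0.2,0,0,0,0,0.2,0,0,0,0,0.2,0,0,0,0,0.1,0,0,0,0,0.1,0]'
python3 - <<'E'
from h import *
plan(.4745,-.0615,.0690,24.8)
s=snap('side')
cv2.imwrite('pics/home.png',cv2.resize(s['color'][170:270,280:380,::-1],(600,600),interpolation=cv2.INTER_CUBIC))
E
```

```text
time_s: 10.73
position: [0.4746, -0.0615, 0.0687]
tool_rot: [[-0.42, 0.908, 0.0], [0.908, 0.42, -0.0], [-0.0, 0.0, -1.0]]
ft_force: [-3.1, 1.9, 16.2]
grip_width: 0.0136
gripper_force: 44.6
t 10.73 P [ 0.4746 -0.0615  0.0687] phi 24.81 tilt [-0.  0. -1.] shift cm [ 0.01 -0.01 -0.03] turn 0.0 q6 -46.4 F [-3.1  1.9 16.2] w 0.0136 gf 44.6
```

View pics/home.png

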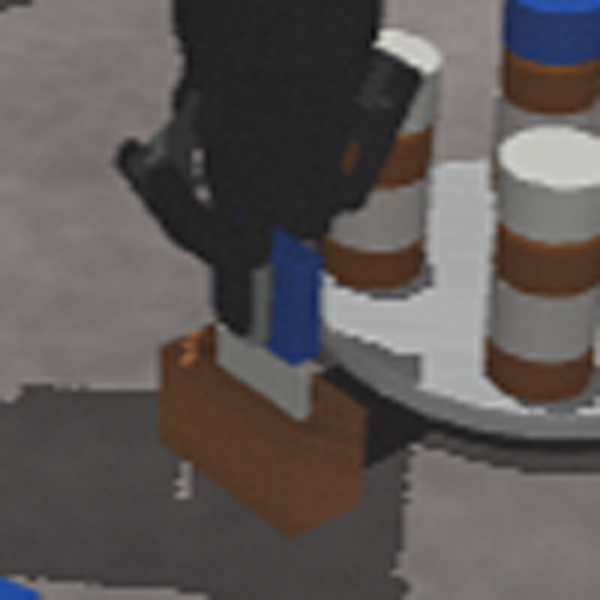

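The label bottomed out (16 N) at the expected height, with about 23 mm of blade showing above the block. I release and lift.

```bash
python3 -m crank '[3.5,0,0,-0.02,0,3.5,0,0,0,0,3.5,0,0,0,0,3.5,0,0,0,0,3.5,0,0,0,0,3.5,0,0,0,0,3.5,0,0,0,0,3.5,0,0,0,0]'
python3 -m crank '[3.5,0,0,-0.5,0,3.5,0,0,-1.4,0,3.5,0,0,-1.6,0,3.5,0,0,-1.6,0,3.5,0,0,-1.6,0,3.5,0,0,-1.6,0,3.5,0,0,-1.6,0,3.5,0,0,-1.6,0]'
python3 - <<'E'
from h import *
np.set_printoptions(precision=4,suppress=True)
t,s=snap('top'),snap('side')
blue=lambda h:(h[...,1]>110)&(abs(h[...,0].astype(int)-112)<15)
def it(p,x0,y0,x1,y1): return (p,mask(p,blue,x0,y0,x1,y1),x0,y0)
def cyl(q): return [(q[0]+.023*np.cos(a),q[1]+.023*np.sin(a),z) for a in np.linspace(0,6.28,40) for z in(.102,.128)]
B=np.array([.4745,-.0615]);d=np.array([np.cos(.433),np.sin(.433)]);A=B+.155*d
for I in([it(t,283,138,310,165)],[it(s,360,160,385,185)]):
    x,f=fit(I,cyl,[.64,.07],[.01,.01]);r=x-A;print('lid',x,f,'R',np.hypot(*r),'ang',np.degrees(np.arctan2(r[1],r[0])))
print('axis',A,'front',A-.07*d)
I=it(s,300,205,345,245);print('label',*fit([I],lambda q:box(*q,.05,.014,.065,.11),[.4745,-.0615,.433+1.5708],[.01,.01,.1]))
plan(.639,.07,.19,-19.3)
cv2.imwrite('pics/rel.png',np.hstack([cv2.resize(p['color'][130:250,280:400,::-1],(400,400),interpolation=cv2.INTER_CUBIC) for p in(t,s)]))
E
```

```text
time_s: 11.45
position: [0.4745, -0.0615, 0.0687]
tool_rot: [[-0.42, 0.908, -0.0], [0.908, 0.42, 0.0], [0.0, -0.0, -1.0]]
ft_force: [0.6, 0.7, -0.9]
grip_width: 0.0351
gripper_force: 0.0
time_s: 12.12
position: [0.4743, -0.0614, 0.1849]
tool_rot: [[-0.42, 0.908, 0.0], [0.908, 0.42, -0.0], [-0.0, 0.0, -1.0]]
ft_force: [0.3, -0.8, 0.4]
grip_width: 0.0349
gripper_force: 0.0
lid [0.6389 0.0687] 0.13932833749653067 R 0.0693447818687754 ang 69.99245186535906
lid [0.6387 0.0728] 0.16 R 0.07313596798253785 ang 71.25632620410649
axis [0.6152 0.0035] front [ 0.5517 -0.0258]
label [ 0.4747 -0.0596  1.8732] 0.08862876254180602
t 12.22 P [ 0.4754 -0.0618  0.1861] phi 24.81 tilt [-0.004  0.003 -1.   ] shift cm [ 5.09 20.38 -0.34] turn 0.77 q6 -46.4 F [ 0.3 -0.2 -0.5] w 0.0348 gf 0.0
```

View pics/rel.png

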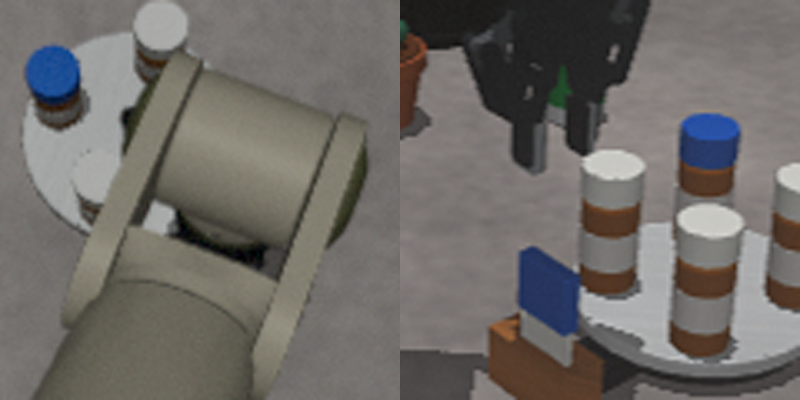

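The side view shows the label standing upright and seated in the block, with the fingers off. Now I move to the blue lid.

```bash
python3 -m crank '[8.5,0.65,2.55,0,0,8.5,0.65,2.55,0,0,8.5,0.65,2.55,0,0,8.5,0.64,2.55,0,0,8.5,0.64,2.55,0,0,8.5,0.64,2.55,0,0,8.5,0.64,2.55,0,0,8.5,0.64,2.55,0,0]'
python3 -m crank '[8.5,0,0,0,0.11,8.5,0,0,0,0.11,8.5,0,0,0,0.11,8.5,0,0,0,0.11,8.5,0,0,0,0.11,8.5,0,0,0,0.11,8.5,0,0,0,0.11,8.5,0,0,0,0]'
python3 -c "
from h import *
plan(.6385,.0695,.094,-19.4)"
```

```text
time_s: 12.88
position: [0.6386, 0.0719, 0.1825]
tool_rot: [[-0.42, 0.908, -0.002], [0.908, 0.42, 0.0], [0.001, -0.001, -1.0]]
ft_force: [0.7, -0.1, -0.3]
grip_width: 0.085
gripper_force: 0.0
time_s: 13.55
position: [0.6378, 0.0709, 0.1826]
tool_rot: [[0.334, 0.942, -0.002], [0.942, -0.334, 0.0], [-0.0, -0.002, -1.0]]
ft_force: [0.5, 1.0, 0.1]
grip_width: 0.0847
gripper_force: 0.0
t 13.55 P [0.6378 0.0709 0.1826] phi -19.53 tilt [-0.    -0.002 -1.   ] shift cm [-0.1   0.13  8.86] turn -0.002 q6 15.3 F [0.5 1.  0.1] w 0.0847 gf 0.0
```

```bash
python3 -m crank '[8.5,-0.1,0.13,1.1,0,8.5,0,0,1.1,0,8.5,0,0,1.1,0,8.5,0,0,1.1,0,8.5,0,0,1.1,0,8.5,0,0,1.1,0,8.5,0,0,1.1,0,8.5,0,0,1.1,0]'
python3 -m crank '[0,0,0,0,0,0,0,0,0,0,0,0,0,0,0,0,0,0,0,0,0,0,0,0,0,0,0,0,0,0,0,0,0,0,0,0,0,0,0,0]' 30
python3 -c "
from h import *
plan(.6385,.0695,.094,-19.4)
A=np.array([.6152,.0035]);r=env.observe()['position'][:2]-A;print(np.hypot(*r),np.degrees(np.arctan2(*r[::-1])))"
```

```text
time_s: 14.22
position: [0.6389, 0.0695, 0.0945]
tool_rot: [[0.33, 0.944, -0.0], [0.944, -0.33, 0.0], [-0.0, -0.0, -1.0]]
ft_force: [0.4, 0.7, 0.1]
grip_width: 0.0851
gripper_force: 0.0
time_s: 14.88
position: [0.6393, 0.0696, 0.0965]
tool_rot: [[0.331, 0.944, 0.001], [0.944, -0.331, 0.0], [0.0, 0.001, -1.0]]
ft_force: [-0.6, 1.0, 6.2]
grip_width: 0.0455
gripper_force: 31.8
t 14.88 P [0.6393 0.0696 0.0965] phi -19.31 tilt [ 0.     0.001 -1.   ] shift cm [-0.03 -0.07  0.25] turn 0.002 q6 15.0 F [-0.6  1.   6.2] w 0.0455 gf 31.8
0.07031150896808237 69.98405419410928
```

```bash
python3 -m crank '[0,-0.012,-0.411,0,-0.0588,0,-0.012,-0.411,0,-0.0588,0,-0.012,-0.411,0,-0.0588,0,-0.012,-0.411,0,-0.0588,0,-0.012,-0.411,0,-0.0588,0,-0.012,-0.411,0,-0.0588,0,-0.012,-0.411,0,-0.0588,0,-0.012,-0.411,0,-0.0588]'
cat >> h.py <<'E'
def arc(th):
    A=np.array([.6152,.0035]);r=env.observe()['position'][:2]-A
    print('R',np.hypot(*r).round(4),'th',np.degrees(np.arctan2(*r[::-1])).round(2)%360,'want',th)
    plan(*(A+.07*np.array([np.cos(np.radians(th)),np.sin(np.radians(th))])),.0965,th-89.5)
E
python3 -c "
from h import *
arc(97)"
```

```text
time_s: 15.55
position: [0.607, 0.0742, 0.0966]
tool_rot: [[-0.137, 0.991, 0.003], [0.991, 0.137, 0.002], [0.002, 0.003, -1.0]]
ft_force: [2.3, 7.8, 4.6]
grip_width: 0.0453
gripper_force: 32.0
R 0.0712 th 96.59 want 97
t 15.55 P [0.607  0.0742 0.0966] phi 7.85 tilt [ 0.002  0.003 -1.   ] shift cm [-0.11 -0.05  0.01] turn 0.006 q6 -12.1 F [2.3 7.8 4.6] w 0.0453 gf 32.0
```

```bash
python3 -m crank '[0,-0.012,-0.411,0,-0.0588,0,-0.012,-0.411,0,-0.0588,0,-0.012,-0.411,0,-0.0588,0,-0.012,-0.411,0,-0.0588,0,-0.012,-0.411,0,-0.0588,0,-0.012,-0.411,0,-0.0588,0,-0.012,-0.411,0,-0.0588,0,-0.012,-0.411,0,-0.0588]'
python3 -m crank '[0,-0.012,-0.411,0,-0.0588,0,-0.012,-0.411,0,-0.0588,0,-0.012,-0.411,0,-0.0588,0,-0.012,-0.411,0,-0.0588,0,-0.012,-0.411,0,-0.0588,0,-0.012,-0.411,0,-0.0588,0,-0.012,-0.411,0,-0.0588,0,-0.012,-0.411,0,-0.0588]'
python3 -c "
from h import *
arc(150.8)"
```

```text
time_s: 16.22
position: [0.5762, 0.0635, 0.0965]
tool_rot: [[-0.572, 0.82, 0.002], [0.82, 0.572, 0.004], [0.002, 0.004, -1.0]]
ft_force: [-0.4, 14.0, 5.9]
grip_width: 0.0452
gripper_force: 32.2
time_s: 16.88
position: [0.5537, 0.04, 0.0965]
tool_rot: [[-0.882, 0.471, -0.0], [0.471, 0.882, 0.005], [0.002, 0.004, -1.0]]
ft_force: [-3.6, 18.4, 9.0]
grip_width: 0.0453
gripper_force: 32.7
R 0.0715 th 149.33 want 150.8
t 16.88 P [0.5537 0.04   0.0965] phi 61.89 tilt [ 0.002  0.004 -1.   ] shift cm [-0.14 -0.19  0.  ] turn 0.01 q6 -70.2 F [-3.6 18.4  9. ] w 0.0453 gf 32.7
```

```bash
python3 -m crank '[0,0.04,-0.32,0,-0.0588,0,0.03,-0.32,0,-0.0588,0,-0.012,-0.411,0,-0.0588,0,-0.012,-0.411,0,-0.0588,0,-0.012,-0.411,0,-0.0588,0,-0.012,-0.411,0,-0.0588,0,-0.012,-0.411,0,-0.0588,0,-0.012,-0.411,0,-0.0588]'
python3 -m crank '[0,-0.012,-0.411,0,-0.0588,0,-0.012,-0.411,0,-0.0588,0,-0.012,-0.411,0,-0.0588,0,-0.012,-0.411,0,-0.0588,0,-0.012,-0.411,0,-0.0588,0,-0.012,-0.411,0,-0.0588,0,-0.006,-0.2,0,-0.03,0,0,0,0,0]'
python3 - <<'E'
from h import *
arc(204.8)
plan(.552,-.0247,.0965,115.5)
t,s=snap('top'),snap('side')
cv2.imwrite('pics/end.png',np.hstack([cv2.resize(p['color'][130:250,280:400,::-1],(400,400),interpolation=cv2.INTER_CUBIC) for p in(t,s)]))
E
```

```text
time_s: 17.55
position: [0.5445, 0.0093, 0.0965]
tool_rot: [[-1.0, 0.021, -0.002], [0.021, 1.0, 0.003], [0.002, 0.003, -1.0]]
ft_force: [-8.6, 10.7, 12.2]
grip_width: 0.045
gripper_force: 32.8
time_s: 18.22
position: [0.548, -0.0172, 0.0964]
tool_rot: [[-0.936, -0.353, -0.005], [-0.353, 0.936, 0.002], [0.004, 0.004, -1.0]]
ft_force: [-12.2, 9.8, 14.8]
grip_width: 0.0451
gripper_force: 33.2
R 0.0703 th 197.12 want 204.8
t 18.22 P [ 0.548  -0.0172  0.0964] phi 110.68 tilt [ 0.004  0.004 -1.   ] shift cm [-0.04 -0.94 -0.01] turn -0.081 q6 -124.9 F [-12.2   9.8  14.8] w 0.0451 gf 33.2
t 18.22 P [ 0.548  -0.0172  0.0964] phi 110.68 tilt [ 0.004  0.004 -1.   ] shift cm [-0.11 -0.84 -0.01] turn -0.084 q6 -124.9 F [-12.2   9.8  14.8] w 0.0451 gf 33.2
```

View pics/end.png

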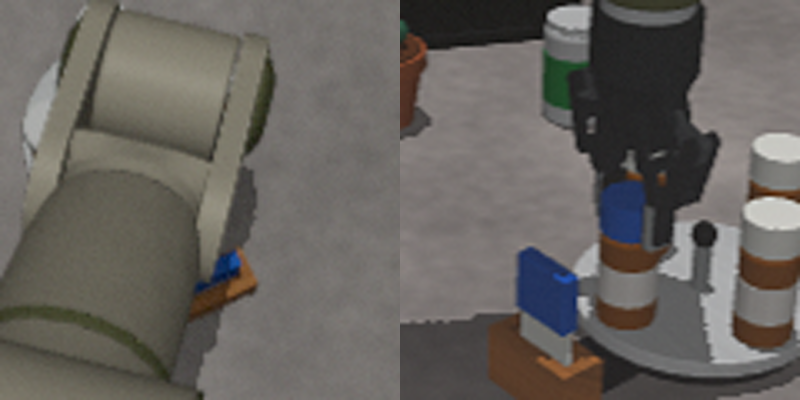

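The blue jar is gripped and nearly at the front, with its lid at (622,215) and the label at (548,290). It needs about 7° more. I refine the axis from the measured arc.

Run:
```python
from h import *
from scipy.optimize import least_squares
Q=np.array([(.6393,.0696),(.607,.0742),(.5762,.0635),(.5537,.04),(.5445,.0093),(.548,-.0172)])
B=np.array([.4745,-.0615])
for R in(.07,None):
    r=least_squares(lambda v:np.hypot(*(Q-v[:2]).T)-(R or v[2]),[.615,.004,.07]);A=r.x[:2]
    d=B-A;n=np.hypot(*d);print(r.x.round(4),r.fun.round(4),'block dist',n.round(4),'yaw',np.arctan2(*-d[::-1]).round(3),'front',(A+.07*d/n).round(4))
s=snap('side')
m=mask(s,lambda h:(h[...,1]>110)&(abs(h[...,0].astype(int)-112)<15),338,180,356,206)
plan(.552,-.0247,.0965,115.5)
```

```text
[0.6143 0.0046 0.07  ] [-0.0003  0.      0.0002  0.0002 -0.0001 -0.0003] block dist 0.1546 yaw 0.442 front [ 0.551  -0.0253]
[0.6137 0.0051 0.0694] [-0.  0. -0.  0. -0.  0.] block dist 0.1543 yaw 0.447 front [ 0.5506 -0.0251]
t 18.37 P [ 0.5479 -0.0171  0.0964] phi 110.59 tilt [ 0.004  0.004 -1.   ] shift cm [-0.11 -0.86 -0.01] turn -0.086 q6 -124.8 F [-13.5   8.4  15.8] w 0.0453 gf 33.0
```

```bash
python3 -m crank '[0,0.02,-0.22,0.03,-0.031,0,0.02,-0.22,0.03,-0.031,0,0.02,-0.22,0.03,-0.031,0,0.02,-0.22,0.03,-0.031,0,0,0,0,0,0,0,0,0,0,0,0,0,0,0,0,0,0,0,0]' 40
python3 -c "
from h import *
plan(.551,-.0252,.0965,115.5)"
```

```text
time_s: 19.03
position: [0.5514, -0.0256, 0.0964]
tool_rot: [[-0.885, -0.465, -0.002], [-0.465, 0.885, 0.002], [0.001, 0.003, -1.0]]
ft_force: [-13.3, 7.9, 23.0]
grip_width: 0.0452
gripper_force: 38.8
t 19.03 P [ 0.5514 -0.0256  0.0964] phi 117.7 tilt [ 0.001  0.003 -1.   ] shift cm [ 0.01  0.05 -0.01] turn 0.038 q6 -132.7 F [-13.3   7.9  23. ] w 0.0452 gf 38.8
```

```bash
python3 -m crank '[0,0.05,0.03,-0.1,0.02,0,0.03,0,-0.1,0.02,0,0,0,0,0,0,0,0,0,0,0,0,0,0,0,0,0,0,0,0,0,0,0,0,0,0,0,0,0,0]' 40
python3 - <<'E'
from h import *
plan(.551,-.0252,.0965,115.5)
print(env.observe()['qvel'].round(2))
s=snap('side');T=np.array(s['pose'])
X=lambda q:[(q[0]+.023*np.cos(a),q[1]+.023*np.sin(a),z) for a in np.linspace(0,6.28,40) for z in(.102,.128)]
im=cv2.resize(s['color'][160:260,290:390,::-1],(600,600),interpolation=cv2.INTER_CUBIC)
h=(hull(s,X((.551,-.0252)))-[290,160]+.5)*6
cv2.polylines(im,[h.astype(np.int32)],True,(0,255,0),1)
cv2.imwrite('pics/fin.png',im)
E
```

```text
time_s: 19.7
position: [0.5503, -0.0254, 0.0965]
tool_rot: [[-0.903, -0.429, -0.004], [-0.429, 0.903, 0.003], [0.003, 0.004, -1.0]]
ft_force: [-7.8, 9.1, 6.1]
grip_width: 0.0447
gripper_force: 42.0
t 19.7 P [ 0.5503 -0.0254  0.0965] phi 115.38 tilt [ 0.003  0.004 -1.   ] shift cm [-0.07 -0.01  0.  ] turn -0.002 q6 -130.4 F [-7.8  9.1  6.1] w 0.0447 gf 42.0
[ 0.03 -0.01  0.06 -0.04  0.04 -0.02]
```

View pics/fin.png

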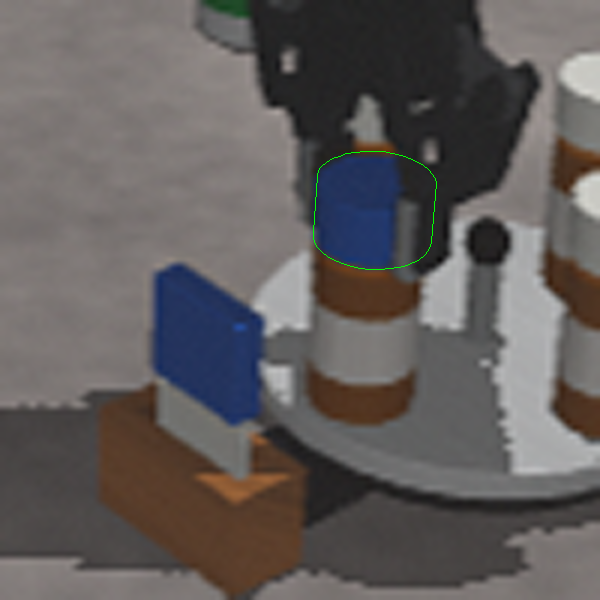

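The blue lid sits inside the predicted outline at the front place, squarely behind the seated label. It is still gripped at about 42 N and at rest, so I hand in.

```bash
python3 -m crank '[0,0,0,0,0,0,0,0,0,0,0,0,0,0,0,0,0,0,0,0,0,0,0,0,0,0,0,0,0,0,0,0,0,0,0,0,0,0,0,0]'; python3 -c "
from rig import env
print(env.close_job())"
```

```text
time_s: 20.42
position: [0.5503, -0.0254, 0.0965]
tool_rot: [[-0.903, -0.429, -0.004], [-0.429, 0.903, 0.003], [0.002, 0.004, -1.0]]
ft_force: [-6.3, 9.0, 7.7]
grip_width: 0.0446
gripper_force: 42.0
the job is handed in; nothing more can be done
None
```

I handed the job in at about 20 s: the blue label is seated in the slot and released, and the blue-lidded jar is held at the front with about 42 N, within about 1–2 mm of the front place by my measurements; the hand-in returned no verdict.

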